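Load the roller feeder

TASK

Load the two grey parts cases into the lane of the roller feeder that is marked in yellow: slide that lane's cover door fully aside, over or under the other door, then put the cases in one after the other, each at the upper end of the lane and tilted to the slope, so that it lies flat on the rollers before you let go. Each must go down to the stop before the next is put in (the second up against the first); give it a light push if it stalls. Keep the cases upright and leave the red case, the oil bottle and the brass bushing where they are.

Things in the scene. Friction and masses are not known exactly. Their poses are not given: they have to be found in the camera images.
- feeder: Gravity roller feeder fixed to the bench: green steel frame, 306 mm long (x), 188 mm wide (y). Two lanes side by side, centre lines at y = +46 (left) and -46 mm, each 290 mm long, 84 mm wide between guides 20 mm high. The rollers (20 mm thick, 32 mm apart) slope DOWN along +x at 10 degrees, away from the robot, to a stop plate. Origin on the bench under its centre, roller tops 60 mm above it.
- lane_mark: Marks the lane to load (either one): yellow plate under the rollers at the lower end and yellow clip on the stop. Fixed. Origin on the roller tops, on the lane's centre line, 40 mm up from the stop: where the middle of the first case's underside comes to rest (the second's rests at x = -80 mm). x points down the slope, y across the lane to the left, z square to the rollers.
- lane_load (a point): Point on the roller tops, centre line of the marked lane, 190 mm up the slope from lane_mark's origin: a good place for the middle of a case's underside when set down at the upper end. Axes as lane_mark. The rollers are a little stiff: a case may run down by itself, or stall and need a light push (2 to 6 N). A cross rail at each end of the lanes reaches 79 mm above the rollers.
- door_left (a joint): Left cover door (orange frame, clear panel, 84 mm wide) on the upper track, parallel to the rollers and 79 to 84 mm above them, over the left lane (+y of the feeder). 0 = closed, 0.092 m = slid fully to the right (-y of the feeder), above the right door. Stiff sliding, about 2 to 4 N.
- door_right (a joint): Right cover door (blue frame, clear panel, 84 mm wide) on the lower track, parallel to the rollers and 70 to 75 mm above them, over the right lane (-y of the feeder). 0 = closed, 0.092 m = slid fully to the left (+y of the feeder), below the left door. Stiff sliding, about 2 to 4 N.
- door_left_handle (a point): Centre of the top of the left door's upright pull tab: 32 mm along the lane, 14 mm thick across it (to pinch), 32 mm tall, standing square on the door near the feeder's upper end. Axes: x down the slope, y across, z square to the door. It moves with the door.
- door_right_handle (a point): Centre of the top of the right door's pull tab, the same in size and axes, on the door's lip that sticks out at the feeder's upper end.
- case_a: Grey parts case, closed: 80 mm long (x), 76 mm wide (y), 36 mm high, with a black grip bar along x on its lid: 50 mm long, 16 mm wide (y), 30 mm tall, top at 66 mm. About 0.2 to 0.45 kg. Origin in the middle of its underside, z up.
- case_b: The second grey parts case, the same as case_a.
- red_case: Red case of the same shape, already at the stop in the lane that is not marked. Stays there.
- oil_bottle: Yellow oil bottle with red cap, 52 mm diameter, 150 mm tall, standing on the bench. Bystander.
- bushing: Brass bushing, 60 mm diameter, 45 mm tall, standing on the bench. Bystander.
Things that resemble listed ones, but are neither listed nor needed, are in the scene too. What is shaped like the case_a but turquoise is not meant.

How it is judged:
On the way, in this order (a step that is already met when the one before it is completed fails the run):
1. the marked lane's cover door is slid fully aside (within 8 mm of its end) (((y of lane_mark in the frame of feeder above 0 m and value of joint door_left above 0.084 m) or (y of lane_mark in the frame of feeder below 0 m and value of joint door_right above 0.084 m))), for 0.1 s.
2. one grey case, still held, lies flat on the rollers at the upper end of the marked lane (middle at least 140 mm up from where it will rest at the stop), within 3.4 degrees and 5 mm of the rollers (((y of case_a in the frame of lane_mark between -0.012 and 0.012 m and z of case_a in the frame of lane_mark between -0.005 and 0.005 m and angle between the z axis of case_a and the z axis of lane_mark, either way round below 0.06 rad and x of case_a in the frame of lane_mark below -0.14 m and linear speed of case_a below 0.05 m/s and contact force between the fingers and case_a above 1 N) or (y of case_b in the frame of lane_mark between -0.012 and 0.012 m and z of case_b in the frame of lane_mark between -0.005 and 0.005 m and angle between the z axis of case_b and the z axis of lane_mark, either way round below 0.06 rad and x of case_b in the frame of lane_mark below -0.14 m and linear speed of case_b below 0.05 m/s and contact force between the fingers and case_b above 1 N))), for 0.1 s.
3. that case is at the stop, released ((((y of case_a in the frame of lane_mark between -0.012 and 0.012 m and z of case_a in the frame of lane_mark between -0.005 and 0.005 m and angle between the z axis of case_a and the z axis of lane_mark, either way round below 0.06 rad and x of case_a in the frame of lane_mark between -0.005 and 0.005 m and linear speed of case_a below 0.02 m/s) and contact force between the fingers and case_a below 0.5 N) or ((y of case_b in the frame of lane_mark between -0.012 and 0.012 m and z of case_b in the frame of lane_mark between -0.005 and 0.005 m and angle between the z axis of case_b and the z axis of lane_mark, either way round below 0.06 rad and x of case_b in the frame of lane_mark between -0.005 and 0.005 m and linear speed of case_b below 0.02 m/s) and contact force between the fingers and case_b below 0.5 N))), for 0.2 s.
4. the other grey case, still held, lies flat on the rollers at the upper end of the marked lane, in the same way, while the first is at the stop ((((y of case_b in the frame of lane_mark between -0.012 and 0.012 m and z of case_b in the frame of lane_mark between -0.005 and 0.005 m and angle between the z axis of case_b and the z axis of lane_mark, either way round below 0.06 rad and x of case_b in the frame of lane_mark below -0.14 m and linear speed of case_b below 0.05 m/s and contact force between the fingers and case_b above 1 N) and (y of case_a in the frame of lane_mark between -0.012 and 0.012 m and z of case_a in the frame of lane_mark between -0.005 and 0.005 m and angle between the z axis of case_a and the z axis of lane_mark, either way round below 0.06 rad and x of case_a in the frame of lane_mark between -0.005 and 0.005 m and linear speed of case_a below 0.02 m/s)) or ((y of case_a in the frame of lane_mark between -0.012 and 0.012 m and z of case_a in the frame of lane_mark between -0.005 and 0.005 m and angle between the z axis of case_a and the z axis of lane_mark, either way round below 0.06 rad and x of case_a in the frame of lane_mark below -0.14 m and linear speed of case_a below 0.05 m/s and contact force between the fingers and case_a above 1 N) and (y of case_b in the frame of lane_mark between -0.012 and 0.012 m and z of case_b in the frame of lane_mark between -0.005 and 0.005 m and angle between the z axis of case_b and the z axis of lane_mark, either way round below 0.06 rad and x of case_b in the frame of lane_mark between -0.005 and 0.005 m and linear speed of case_b below 0.02 m/s)))), for 0.1 s.
At the end, for the whole second after the job is handed in: Both grey cases lie flat (3.4 degrees, 5 mm) on the marked lane's rollers, within 12 mm of its centre line: one at the stop (within 5 mm), the other up against it (within 8 mm), at rest, let go; red case within 10 mm, bystanders within 30 mm of their starts ((((y of case_a in the frame of lane_mark between -0.012 and 0.012 m and z of case_a in the frame of lane_mark between -0.005 and 0.005 m and angle between the z axis of case_a and the z axis of lane_mark, either way round below 0.06 rad and x of case_a in the frame of lane_mark between -0.005 and 0.005 m and linear speed of case_a below 0.02 m/s) and (y of case_b in the frame of lane_mark between -0.012 and 0.012 m and z of case_b in the frame of lane_mark between -0.005 and 0.005 m and angle between the z axis of case_b and the z axis of lane_mark, either way round below 0.06 rad and x of case_b in the frame of lane_mark between -0.088 and -0.072 m and linear speed of case_b below 0.02 m/s)) or ((y of case_b in the frame of lane_mark between -0.012 and 0.012 m and z of case_b in the frame of lane_mark between -0.005 and 0.005 m and angle between the z axis of case_b and the z axis of lane_mark, either way round below 0.06 rad and x of case_b in the frame of lane_mark between -0.005 and 0.005 m and linear speed of case_b below 0.02 m/s) and (y of case_a in the frame of lane_mark between -0.012 and 0.012 m and z of case_a in the frame of lane_mark between -0.005 and 0.005 m and angle between the z axis of case_a and the z axis of lane_mark, either way round below 0.06 rad and x of case_a in the frame of lane_mark between -0.088 and -0.072 m and linear speed of case_a below 0.02 m/s))) and distance of red_case from where it was at the start of the episode below 0.01 m and distance of each of oil_bottle, bushing from where it was at the start of the episode below 0.03 m); the robot touches nothing.
It fails at once if a grey case is tipped by more than 35 degrees (angle between any of case_a, case_b's own z axis and vertical above 0.61 rad).
It fails at once if the red case is moved by more than 15 mm (distance of red_case from where it was at the start of the episode above 0.015 m).
It fails at once if a bystander is moved by more than 40 mm (distance of any of oil_bottle, bushing from where it was at the start of the episode above 0.04 m).
It also fails if it takes over 72 s, if anything falls off the work surface, if the arm or the gripper's body presses on something with over 40 N, if the wrist force passes 120 N, or if a joint passes its speed limit or range.

ROBOT

A 7-joint arm with a two-finger parallel gripper is mounted at the origin on the work surface. World frame = base frame: x ahead of the robot, y to its left, z up, the work surface at z = 0. Lengths are in m, angles in rad, forces in N, time in s.
With the tool pointing down it reaches from about 0.35 to 0.9 m from the base axis. Payload 8.1 kg.
Tool frame: the origin (TCP) lies at the centre of the arm's flange, where the gripper is bolted on; the fingertips stand 173 mm ahead of it and the grasp point (between the pads) lies 155 mm ahead of it; z points along the fingers, y is the line along which they close (so a half turn about z gives the same grasp; the last joint's range is limited). The gripper opens to 85 mm and grips with 20 to 120 N. Pads are 22 mm wide; open, the fingers measure 114 mm over their backs; the gripper's body (76 mm by 85 mm) begins 54 mm behind the grasp point. The pads swing forward as they close: fully open they stand 13 mm farther back than shut.
Start: joints at [-1.211, 0.434, 0.025, 1.573, -0.012, 1.134, -0.075], TCP at [0.279, 0.559, 0.405] pointing down, gripper open.
Joint ranges: [-2.62, 2.62], [-0.44, 2.09], [-1.27, 1.32], [0.08, 2.57], [-1.32, 4.46], [0.12, 2], [-2.74, 2.74]. Speed limits (rad/s): [2.22, 2.22, 3.01, 3.01, 3.14, 3.14, 3.14].

INTERFACE

Orientations are given as a rotation vector (axis times angle).
In Python, from plant import sensors, camera, ticket gives the robot as it stands.
- The arm moves only by the tool send_rows, never from a script. Its argument "motion" is a list of rows, each a list of 5 numbers: the shift along the tool's x, y, z in m, then the turn about the tool's z in degrees, then the finger opening in m, from 0 to 0.0854. In form: [[x, y, z, twist, jaw], ...]. A call has 1 to 5 rows; each row shifts and turns the commanded pose from where the row before left it, along the tool's axes as they then stand; what a row does not reach is not made up. A row lasts 1/8 s, in which the tool goes at most 62.5 mm and 10.7 degrees, less where a joint would pass 70% of its speed; a pose out of reach is approached as far as the arm can. A call with a gripper value outside its range is refused whole. The fingers move at their own pace and stop on an object; "grip_force" is the grip in N (left out, the last holds). Time passes only in rows, so rows that do not move let the fingers close. It gives the time, the measured TCP pose, the force, the opening and the grip force at its end, in the units of the state.
- sensors.get_state(): the state, without advancing time (a new reading comes with each control period).
- camera(name): name is "side" or "top"; returns a dict with "image" (384x512x3 uint8, red, green, blue), "intrinsics" (3x3 intrinsics, pixels), "xyz" and "rotation" of the camera in the world. Camera axes: x right, y down, z forward; pixel columns grow to the right and rows downward; lengths in m; the calibration is good to about 2 mm. A picture is of the moment at which its call begins. There is no depth.
- ticket.job_done(): hands the job in; it is judged then, once.
The state is a dict: "time_s": time; "qpos": joint angles; "qvel": joint speeds; "effort": joint torques, N m; "ee_pos": TCP position; "eef_rot": TCP orientation; "force": force on the tool from outside, world axes, zero at the start; "torque": the same for the moment, N m; "width": opening from 0.0 (shut) to 1.0 (fully open); "grasp_force": force on a finger pad.
Only numpy, scipy, OpenCV 4.12 (cv2) and the standard library are available. Lean on these libraries where they do the work, as an engineer would, in place of code of your own. Each camera call takes 0.05 s, during which the arm holds its last target. There are 200 camera calls.

## Working session

There is one attempt and no reset: what is moved stays moved. The work goes in short steps, Python scripts to look and compute and a tool call to move; the robot and the scene stay as the last step left them, time stands still between calls to the robot, and variables do not carry over. Pictures are saved under pics/ and viewed, at most 10 in all, crops included, and the job is handed in when it is done.

Besides the shell and the picture viewer there is one more tool, called by a JSON object that holds its "api" and its "payload", one argument or row to a line. send_rows: Moves the arm, as the interface text tells. Its arguments: {"type":"object","properties":{"motion":{"type":"array"},"grip_force":{"type":"number"}},"required":["motion"]}

```bash
mkdir -p pics; ls; python3 - <<'E'
from plant import sensors,camera
import cv2,numpy as np
print(sensors.get_state())
for n in("top","side"):
    c=camera(n);print(n,c["intrinsics"],c["xyz"],c["rotation"])
    cv2.imwrite(f"pics/{n}0.png",cv2.resize(c["image"][:,:,::-1],(800,600),interpolation=cv2.INTER_CUBIC))
    np.savez(f"{n}.npz",**c)
E
```

```text
pics
{'time_s': 0.0, 'qpos': array([-1.21061999,  0.43522312,  0.0249859 ,  1.57409239, -0.01159923,
        1.13404146, -0.07510598]), 'qvel': array([ 0.00097642,  0.00169365,  0.00041284,  0.00098023, -0.00138457,
        0.00114265, -0.0018217 ]), 'effort': array([-1.77662809e-03, -6.70446324e+01,  1.02461290e+00, -3.16225290e+01,
        1.56300596e-02,  1.20738015e-02, -2.32345513e-05]), 'ee_pos': array([0.27894972, 0.55902903, 0.40392765]), 'eef_rot': array([-7.20540262e-01, -3.05761818e+00,  2.51948398e-03]), 'force': array([ 0.19794845,  0.16626924, -0.70882187]), 'torque': array([0.019687  , 0.03246155, 0.00300511]), 'grasp_force': 0.0, 'width': 0.999496670571613}
top [[373.13110142   0.         257.43905924]
 [  0.         373.13110142 194.38101871]
 [  0.           0.           1.        ]] [ 0.49087247 -0.00609179  1.0090393 ] [-2.14301564  2.19957986 -0.09276369]
side [[486.23109922   0.         256.50291489]
 [  0.         486.23109922 196.27681428]
 [  0.           0.           1.        ]] [ 0.27569138 -0.59923181  0.91900937] [-2.36676471  0.56358515 -0.21035335]
```

View pics/top0.png

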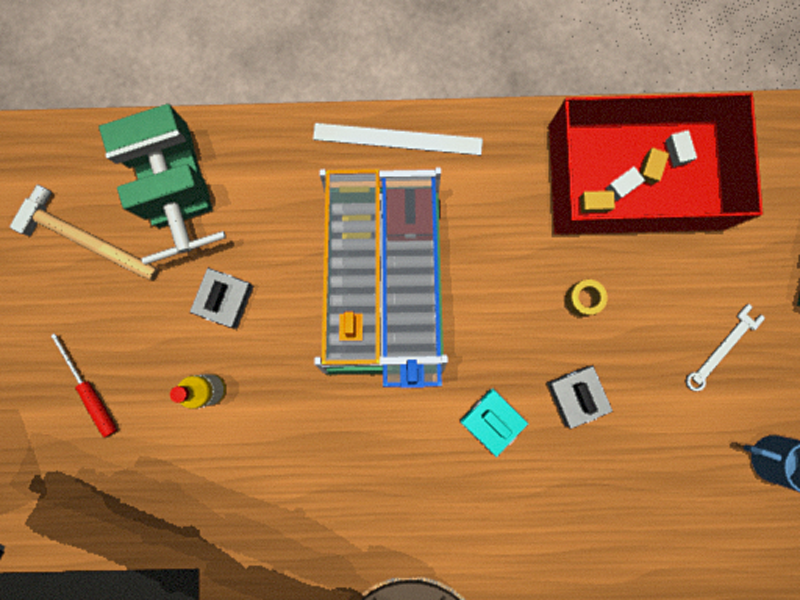

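View pics/side0.png

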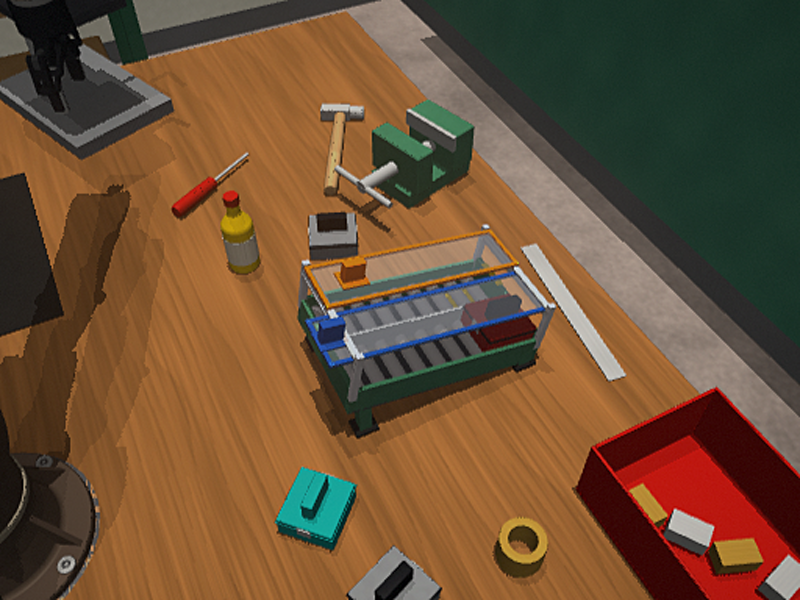

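The top view shows up as +x and left as +y. The marked (yellow) lane is the left one, under the orange door. The grey cases are at about (221,298) and (580,397), the orange tab at (350,326) and the red case at (410,210).

```bash
cat > h.py <<'E'
import numpy as np,cv2
from scipy.spatial.transform import Rotation as R
def load(n): return dict(np.load(f"{n}.npz"))
def proj(c,P):
    q=(np.atleast_2d(P)-c["xyz"])@R.from_rotvec(c["rotation"]).as_matrix()
    return q[:,:2]/q[:,2:]@np.diag([c["intrinsics"][0,0],c["intrinsics"][1,1]])+c["intrinsics"][:2,2]
def ray(c,uv):
    K=c["intrinsics"];d=np.array([(uv[0]-K[0,2])/K[0,0],(uv[1]-K[1,2])/K[1,1],1.])
    return R.from_rotvec(c["rotation"]).as_matrix()@d
def onz(c,uv,z): d=ray(c,uv);return c["xyz"]+d*(z-c["xyz"][2])/d[2]
E
python3 - <<'E'
from h import *
from scipy.optimize import minimize
t=load("top");s=load("side")
def box(l,w,z0,z1): return np.array([[x,y,z] for x in(-l/2,l/2) for y in(-w/2,w/2) for z in(z0,z1)])
parts=[box(.08,.076,0,.036),box(.05,.016,.036,.066)]
def fit(g,win):
    im=t["image"];hsv=cv2.cvtColor(im,cv2.COLOR_RGB2HSV)
    m=((hsv[...,1]<70)).astype(np.uint8)
    w=np.zeros_like(m);w[win[1]:win[3],win[0]:win[2]]=1;m=cv2.morphologyEx(m*w,cv2.MORPH_CLOSE,np.ones((3,3)))
    M=cv2.resize(m*255,None,fx=8,fy=8,interpolation=cv2.INTER_LINEAR)>127
    M=M[win[1]*8:win[3]*8,win[0]*8:win[2]*8]
    def cost(p):
        r=np.zeros(M.shape,np.uint8);c_,s_=np.cos(p[2]),np.sin(p[2])
        for b in parts:
            P=b@np.array([[c_,s_,0],[-s_,c_,0],[0,0,1]])+[p[0],p[1],0]
            uv=((proj(t,P)+.5-[win[0],win[1]])*8).astype(np.int32)
            cv2.fillConvexPoly(r,cv2.convexHull(uv),1)
        r=r>0;return 1-(r&M).sum()/(r|M).sum()
    best=min((minimize(cost,[g[0],g[1],a],method="Nelder-Mead",options=dict(initial_simplex=np.array([[g[0],g[1],a],[g[0]+.01,g[1],a],[g[0],g[1]+.01,a],[g[0],g[1],a+.2]]))) for a in g[2]),key=lambda r:r.fun)
    print(best.x,np.degrees(best.x[2]),best.fun)
for uv,ang,win in(((221,298),(-.5,-.3,-.1),(115,165,168,217)),((580,397),(.2,.4,.6),(342,226,398,280))):
    p=onz(t,np.array(uv)*.64,.036);fit((p[0],p[1],ang),win)
a=t["image"][100:250,200:290,::-1];b=s["image"][135:285,185:360,::-1]
a=cv2.resize(a,(360,600),interpolation=cv2.INTER_CUBIC);b=cv2.resize(b,(440,377),interpolation=cv2.INTER_CUBIC)
o=np.zeros((600,800,3),np.uint8);o[:,:360]=a;o[:377,360:]=b;cv2.imwrite("pics/crop1.png",o)
E
```

```text
[ 0.60076626  0.30804532 -0.38038111] -21.794232023683154 0.051293163491154536
[ 0.41860097 -0.29298764  0.36107835] 20.6882657228297 0.05193956123783239
```

View pics/crop1.png

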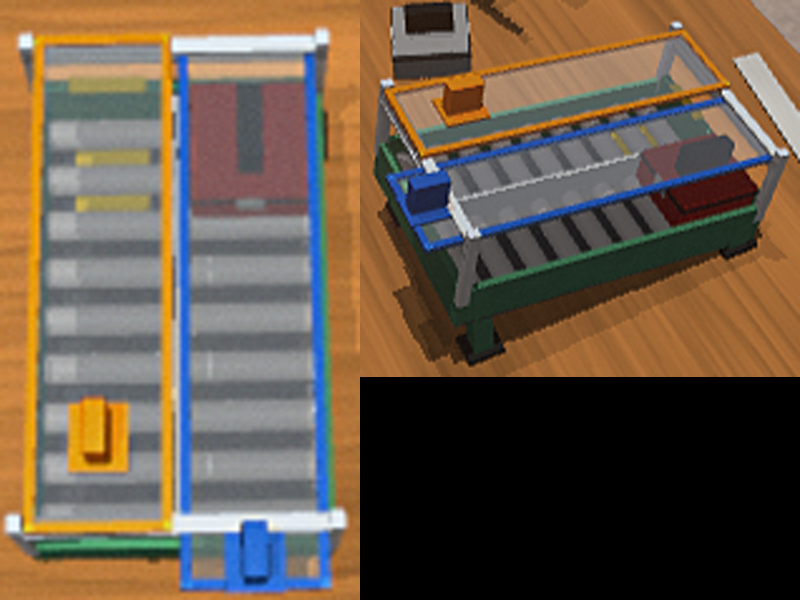

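Crop: orange door corners are at (37,40), (172,38), (22,530) and (170,528), and its tab top is at (94,429). The blue tab is at (256,551). In the side part the orange tab top is at (463,80) and the blue one at (428,178).

```bash
cat >> h.py <<'E'
def fpt(F,s,y,h):
    a=np.radians(10);ca,sa=np.cos(a),np.sin(a)
    l=np.array([s*ca+h*sa,y,.06-s*sa+h*ca]);c,d=np.cos(F[2]),np.sin(F[2])
    return np.array([F[0]+c*l[0]-d*l[1],F[1]+d*l[0]+c*l[1],l[2]])
E
python3 - <<'E'
from h import *
from scipy.optimize import least_squares
t=load("top");s=load("side")
T=lambda u,v:np.array([200+(u+.5)/4-.5,100+(v+.5)/4-.5])
S=lambda u,v:np.array([185+(u-360+.5)*175/440-.5,135+(v+.5)*150/377-.5])
# params F(3), door s0,s1, tab s orange, tab s blue
def model(p):
    F=p[:3];f=lambda *a:fpt(F,*a)
    ho,hb=.116,.107
    L=[(t,T(37,38),f(p[4],.088,.084)),(t,T(172,36),f(p[4],.004,.084)),(t,T(21,530),f(p[3],.088,.084)),(t,T(173,530),f(p[3],.004,.084)),
     (t,T(94,429),f(p[5],.046,ho)),(t,T(256,551),f(p[6],-.046,hb)),
     (s,S(463,80),f(p[5],.046,ho)),(s,S(428,178),f(p[6],-.046,hb)),
     (s,S(386,91),f(p[3],.088,.084)),(s,S(686,32),f(p[4],.088,.084)),(s,S(731,85),f(p[4],.004,.084)),
     (t,T(250,172),f(.08,-.046,.066))]
    return L
res=lambda p:np.concatenate([proj(c,P)[0]-uv for c,uv,P in model(p)])
g=onz(t,np.array([380,270])*.64,.1)
r=least_squares(res,[g[0],g[1],0,-.14,.14,-.1,-.15],loss="soft_l1")
print(r.x,np.degrees(r.x[2]));print(res(r.x).reshape(-1,2).round(1).tolist())
F=r.x
print("otab",fpt(F,F[5],.046,.116),"load",fpt(F,.105-.19,.046,0),"mark",fpt(F,.105,.046,0))
from plant import sensors
q=sensors.get_state();print(R.from_rotvec(q["eef_rot"]).as_matrix().round(3))
E
```

```text
[ 0.61059925  0.02793018 -0.01985768 -0.14267641  0.16393284 -0.0916769
 -0.15893058] -1.1377611619982761
[[0.1, -0.5], [0.4, -0.3], [0.0, -0.1], [-0.6, -0.3], [-0.5, -0.3], [1.1, -0.0], [-0.3, 0.1], [0.2, 1.1], [-0.6, -1.4], [-0.7, -1.2], [-0.4, 0.0], [1.5, 0.1]]
otab [0.54138554 0.07531386 0.19015723] load [0.52782049 0.07558326 0.0747601 ] mark [0.71489707 0.07186787 0.04176694]
[[-0.895  0.447 -0.001]
 [ 0.447  0.895 -0.001]
 [-0.    -0.001 -1.   ]]
```

{"api": "send_rows", "payload": {
  "motion": [
    [0, 0, 0, -8.5, 0.06],
    [0, 0, 0, -8.5, 0.06],
    [0, 0, 0, -8.4, 0.06],
    [-0.022, -0.04, 0, 0, 0.06],
    [-0.022, -0.04, 0, 0, 0.06]
  ]
}}

```text
time_s: 0.72
ee_pos: [0.3217, 0.4775, 0.4041]
eef_rot: [-0.029, -3.141, 0.001]
force: [0.8, 0.3, -0.4]
width: 0.7
grasp_force: 0.0
```

{"api": "send_rows", "payload": {
  "motion": [
    [-0.022, -0.04, 0, 0, 0.06],
    [-0.022, -0.04, 0, 0, 0.06],
    [-0.022, -0.04, 0, 0, 0.06],
    [-0.022, -0.04, 0, 0, 0.06],
    [-0.022, -0.04, 0, 0, 0.06]
  ]
}}

```text
time_s: 1.35
ee_pos: [0.428, 0.2748, 0.4045]
eef_rot: [-0.031, -3.141, 0.0]
force: [0.5, 0.9, 0.6]
width: 0.705
grasp_force: 0.0
```

{"api": "send_rows", "payload": {
  "motion": [
    [-0.022, -0.04, 0, 0, 0.06],
    [-0.022, -0.04, 0, 0, 0.06],
    [-0.022, -0.04, 0, 0, 0.06],
    [-0.022, -0.04, 0, 0, 0.06],
    [0, 0, 0, 0, 0.06]
  ]
}}

```text
time_s: 1.98
ee_pos: [0.5136, 0.1107, 0.4045]
eef_rot: [0.041, 3.141, -0.003]
force: [-0.0, 0.5, -0.7]
width: 0.702
grasp_force: 0.0
```

```bash
cat >> h.py <<'E'
F=[.6106,.02793,-.01986]
def go(T,psi=None):
    "shift in tool axes (after turning) to TCP target T, and twist so tool y points at world angle psi (deg)"
    from plant import sensors
    q=sensors.get_state();M=R.from_rotvec(q["eef_rot"]).as_matrix()
    cur=np.degrees(np.arctan2(M[1,1],M[0,1]));tw=0
    if psi is not None:
        tw=-((psi-cur+90)%180-90);M=M@R.from_euler("z",tw,degrees=True).as_matrix()
    d=M.T@(np.array(T)-q["ee_pos"])
    print("t",round(q["time_s"],2),"tcp",q["ee_pos"].round(4),"yaw",cur.round(1),"down",M[:,2].round(3),"w",round(q["width"],3),"gf",round(q["grasp_force"],1),"f",q["force"].round(1),"q7",q["qpos"][-1].round(2))
    print("shift",d.round(4),"twist",round(tw,1))
E
python3 -c "
from h import *
go([.5414,.0753,.341],88.9)"
```

```text
t 1.98 tcp [0.5136 0.1107 0.4045] yaw 88.5 down [ 0.    -0.002 -1.   ] w 0.702 gf 0.0 f [-0.   0.5 -0.7] q7 1.27
shift [-0.0285 -0.0348  0.0635] twist -0.4
```

{"api": "send_rows", "payload": {
  "motion": [
    [-0.014, -0.0174, 0, -0.4, 0.05],
    [-0.0145, -0.0174, 0, 0, 0.05],
    [0, 0, 0.03, 0, 0.05],
    [0, 0, 0.0335, 0, 0.05],
    [0, 0, 0, 0, 0.05]
  ]
}}

```text
time_s: 2.6
ee_pos: [0.5391, 0.0801, 0.3391]
eef_rot: [-0.018, -3.136, 0.001]
force: [0.5, -0.5, -0.2]
width: 0.582
grasp_force: 0.0
```

```bash
python3 - <<'E'
from h import *
go([.5414,.0753,.341],88.9)
from plant import camera
o=[]
for n in("top","side"):
    c=camera(n);im=c["image"][...,::-1]
    o.append(cv2.resize(im[150:250,190:290] if n=="top" else im[90:190,160:260],(400,400),interpolation=cv2.INTER_CUBIC))
cv2.imwrite("pics/tab.png",np.hstack(o))
E
```

```text
t 2.6 tcp [0.5391 0.0801 0.3391] yaw 89.3 down [-0.005 -0.001 -1.   ] w 0.582 gf 0.0 f [ 0.5 -0.5 -0.2] q7 1.37
shift [-0.0024 -0.0047 -0.0019] twist 0.4
```

View pics/tab.png

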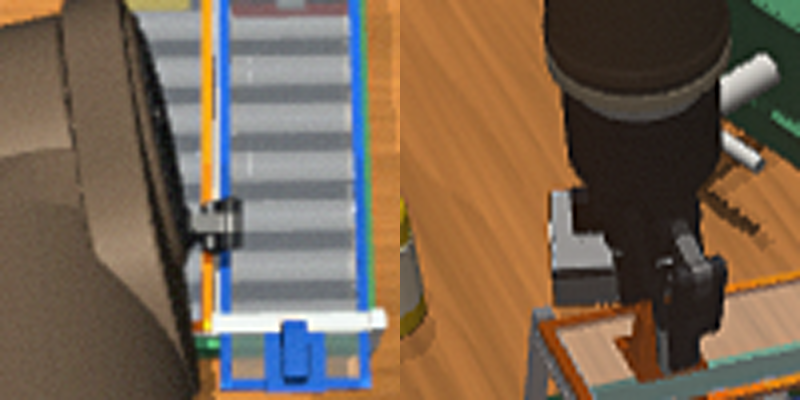

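The fingers straddle the orange tab. I'll centre them and close.

{"api": "send_rows", "payload": {
  "motion": [
    [-0.002, -0.004, 0, 0, 0.05],
    [0, 0, 0, 0, 0.01],
    [0, 0, 0, 0, 0.005],
    [0, 0, 0, 0, 0.005],
    [0, 0, 0, 0, 0.005]
  ],
  "grip_force": 30
}}

```text
time_s: 3.32
ee_pos: [0.5425, 0.0752, 0.3419]
eef_rot: [0.02, 3.141, 0.0]
force: [-1.8, -0.8, 5.7]
width: 0.158
grasp_force: 32.3
```

```bash
python3 -c "
from h import *
go([.5414,.0753,.341],88.9)"
```

```text
t 3.33 tcp [0.5425 0.0752 0.3419] yaw 89.3 down [ 0.001  0.    -1.   ] w 0.158 gf 32.3 f [-1.8 -0.8  5.7] q7 1.38
shift [0.0011 0.0001 0.0009] twist 0.4
```

{"api": "send_rows", "payload": {
  "motion": [
    [0, -0.015, 0, 0, 0.005],
    [0, -0.02, 0, 0, 0.005],
    [0, -0.02, 0, 0, 0.005],
    [0, -0.02, 0, 0, 0.005],
    [0, -0.015, 0, 0, 0.005]
  ]
}}

```text
time_s: 3.95
ee_pos: [0.5415, -0.0149, 0.3419]
eef_rot: [0.019, 3.14, 0.001]
force: [-0.3, 2.9, 5.5]
width: 0.156
grasp_force: 32.2
```

{"api": "send_rows", "payload": {
  "motion": [
    [0, -0.003, 0, 0, 0.005],
    [0, 0, 0, 0, 0.005],
    [0, 0, 0, 0, 0.005],
    [0, 0, 0, 0, 0.005]
  ]
}}

```text
time_s: 4.45
ee_pos: [0.5415, -0.0161, 0.3419]
eef_rot: [0.017, 3.14, 0.003]
force: [-0.7, 6.4, 6.8]
width: 0.158
grasp_force: 32.9
```

```bash
python3 -c "
from h import *
go([.5396,-.0167,.341],88.9)"
```

```text
t 4.45 tcp [ 0.5415 -0.0161  0.3419] yaw 89.4 down [ 0.001  0.002 -1.   ] w 0.158 gf 32.9 f [-0.7  6.4  6.8] q7 1.56
shift [ 0.0018 -0.0006  0.0009] twist 0.5
```

{"api": "send_rows", "payload": {
  "motion": [
    [0, 0, 0, 0, 0.045],
    [0, 0, 0, 0, 0.045],
    [0, 0, -0.03, 0, 0.045],
    [0, 0, -0.04, 0, 0.045],
    [0, 0, 0, 0, 0.045]
  ]
}}

```text
time_s: 5.08
ee_pos: [0.5419, -0.0181, 0.4139]
eef_rot: [0.021, 3.136, 0.0]
force: [0.7, -1.0, -0.9]
width: 0.529
grasp_force: 0.0
```

```bash
python3 -c "
from h import *
go([.4186,-.293,.40],110.7)"
```

```text
t 5.08 tcp [ 0.5419 -0.0181  0.4139] yaw 89.2 down [ 0.005  0.    -1.   ] w 0.529 gf 0.0 f [ 0.7 -1.  -0.9] q7 1.55
shift [ 0.2126 -0.2135  0.0132] twist -21.5
```

{"api": "send_rows", "payload": {
  "motion": [
    [0, 0, 0, -7.2, 0.05],
    [0, 0, 0, -7.2, 0.05],
    [0, 0, 0, -7.1, 0.05],
    [0.03, -0.03, 0, 0, 0.05],
    [0.03, -0.03, 0, 0, 0.05]
  ]
}}

```text
time_s: 5.7
ee_pos: [0.5056, -0.0959, 0.41]
eef_rot: [0.568, -3.088, -0.0]
force: [-0.3, -0.1, 0.3]
width: 0.584
grasp_force: 0.0
```

{"api": "send_rows", "payload": {
  "motion": [
    [0.03, -0.03, 0, 0, 0.05],
    [0.03, -0.03, 0, 0, 0.05],
    [0.03, -0.03, 0, 0, 0.05],
    [0.03, -0.03, 0, 0, 0.05],
    [0.03, -0.03, 0, 0, 0.05]
  ]
}}

```text
time_s: 6.32
ee_pos: [0.4182, -0.2897, 0.4103]
eef_rot: [0.566, -3.089, -0.001]
force: [0.1, -0.1, 0.2]
width: 0.588
grasp_force: 0.0
```

{"api": "send_rows", "payload": {
  "motion": [
    [0, 0, 0, 0, 0.05],
    [0, 0, 0, 0, 0.05]
  ]
}}

```text
time_s: 6.58
ee_pos: [0.4192, -0.2881, 0.4104]
eef_rot: [0.566, -3.089, -0.002]
force: [0.9, 0.9, -0.9]
width: 0.586
grasp_force: 0.0
```

```bash
python3 - <<'E'
from h import *
go([.4186,-.293,.213],110.7)
from plant import camera
c=camera("top")
a=cv2.resize(c["image"][90:300,180:460,::-1],(800,600),interpolation=cv2.INTER_CUBIC)
cv2.imwrite("pics/t2.png",a)
E
```

```text
t 6.58 tcp [ 0.4192 -0.2881  0.4104] yaw 110.8 down [-0.001  0.001 -1.   ] w 0.586 gf 0.0 f [ 0.9  0.9 -0.9] q7 2.51
shift [ 0.0022 -0.0046  0.1974] twist 0.1
```

View pics/t2.png

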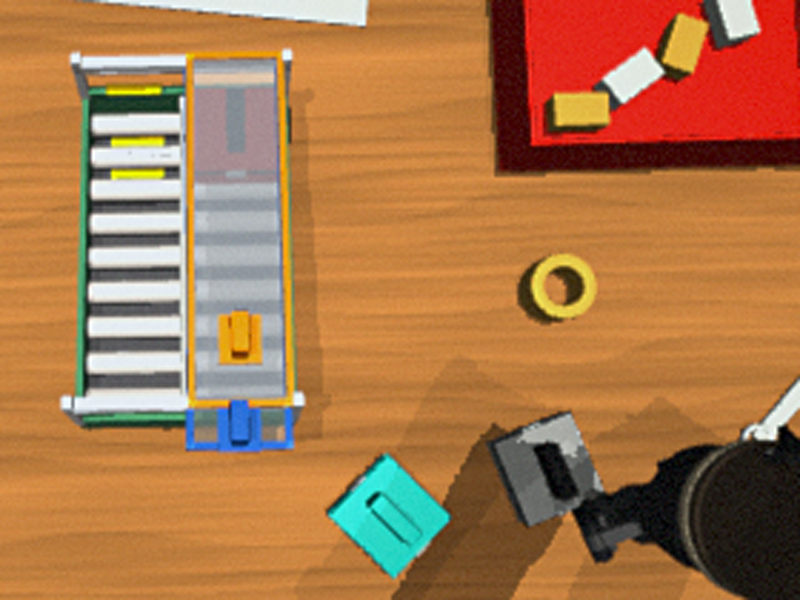

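Door 1 is fully aside and the marked lane is open. The gripper stands above case B, bar at about (555,472) in the crop. Descending.

{"api": "send_rows", "payload": {
  "motion": [
    [0.002, -0.004, 0.05, 0, 0.05],
    [0, 0, 0.05, 0, 0.05],
    [0, 0, 0.05, 0, 0.05],
    [0, 0, 0.035, 0, 0.05],
    [0, 0, 0.01, 0, 0.05]
  ]
}}

```text
time_s: 7.25
ee_pos: [0.4187, -0.2914, 0.2142]
eef_rot: [0.569, -3.087, -0.004]
force: [-0.1, 0.9, 0.3]
width: 0.58
grasp_force: 0.0
```

{"api": "send_rows", "payload": {
  "motion": [
    [0, 0, 0, 0, 0.05],
    [0, 0, 0, 0, 0.02],
    [0, 0, 0, 0, 0.01],
    [0, 0, 0, 0, 0.01],
    [0, 0, 0, 0, 0.01]
  ],
  "grip_force": 30
}}

```text
time_s: 7.88
ee_pos: [0.4194, -0.2934, 0.2174]
eef_rot: [-0.566, 3.088, -0.002]
force: [0.1, -0.1, 8.4]
width: 0.176
grasp_force: 36.3
```

```bash
python3 -c "
from h import *
go([.4186,-.293,.213],110.7)"
```

```text
t 7.88 tcp [ 0.4194 -0.2934  0.2174] yaw 110.8 down [ 0.002 -0.001 -1.   ] w 0.176 gf 36.3 f [ 0.1 -0.1  8.4] q7 2.61
shift [0.0007 0.0007 0.0044] twist 0.1
```

{"api": "send_rows", "payload": {
  "motion": [
    [0, 0, -0.02, 0, 0.01],
    [0, 0, -0.05, 0, 0.01],
    [0, 0, -0.05, 0, 0.01],
    [0, 0, -0.05, 0, 0.01],
    [0, 0, -0.05, 0, 0.01]
  ],
  "grip_force": 40
}}

```text
time_s: 8.5
ee_pos: [0.4181, -0.2926, 0.4379]
eef_rot: [0.566, -3.09, -0.001]
force: [0.0, -0.4, -4.0]
width: 0.174
grasp_force: 40.2
```

{"api": "send_rows", "payload": {
  "motion": [
    [0, 0, 0, 7.3, 0.01],
    [0, 0, 0, 7.3, 0.01],
    [0, 0, 0, 7.3, 0.01],
    [0, 0, 0, 0, 0.01]
  ]
}}

```text
time_s: 9.0
ee_pos: [0.4185, -0.2927, 0.4361]
eef_rot: [-0.03, -3.141, -0.001]
force: [-0.3, -0.8, -2.7]
width: 0.175
grasp_force: 40.2
```

```bash
python3 -c "
from h import *
p=fpt(F,-.08,.046,.0624)+[0,0,.155];print(p)
p[2]=.43;go(p,88.86)"
```

```text
[0.54357793 0.07527031 0.29034386]
t 9.0 tcp [ 0.4185 -0.2927  0.4361] yaw 88.9 down [-0.001  0.    -1.   ] w 0.175 gf 40.2 f [-0.3 -0.8 -2.7] q7 2.15
shift [-0.1178  0.3704  0.0062] twist 0.1
```

{"api": "send_rows", "payload": {
  "motion": [
    [-0.0118, 0.037, 0, 0, 0.01],
    [-0.0118, 0.037, 0, 0, 0.01],
    [-0.0118, 0.037, 0, 0, 0.01],
    [-0.0118, 0.037, 0, 0, 0.01],
    [-0.0118, 0.037, 0, 0, 0.01]
  ]
}}

```text
time_s: 9.62
ee_pos: [0.4814, -0.108, 0.4362]
eef_rot: [-0.025, -3.141, -0.0]
force: [0.4, -0.2, -3.4]
width: 0.181
grasp_force: 40.3
```

{"api": "send_rows", "payload": {
  "motion": [
    [-0.0118, 0.037, 0, 0, 0.01],
    [-0.0118, 0.037, 0, 0, 0.01],
    [-0.0118, 0.037, 0, 0, 0.01],
    [-0.0118, 0.037, 0, 0, 0.01],
    [-0.0118, 0.037, 0, 0, 0.01]
  ]
}}

```text
time_s: 10.25
ee_pos: [0.5441, 0.0757, 0.4361]
eef_rot: [-0.025, -3.141, 0.0]
force: [0.0, -0.6, -3.5]
width: 0.181
grasp_force: 40.3
```

{"api": "send_rows", "payload": {
  "motion": [
    [0, 0, 0, 0, 0.01],
    [0, 0, 0, 0, 0.01],
    [0, 0, 0, 0, 0.01]
  ]
}}

```text
time_s: 10.62
ee_pos: [0.5438, 0.0734, 0.4362]
eef_rot: [-0.032, -3.141, 0.001]
force: [0.5, -0.5, -3.9]
width: 0.181
grasp_force: 40.3
```

```bash
python3 -c "
from h import *
go([.5436,.0753,.2904],88.86)"
```

```text
t 10.62 tcp [0.5438 0.0734 0.4362] yaw 88.8 down [-0. -0. -1.] w 0.181 gf 40.3 f [ 0.5 -0.5 -3.9] q7 1.35
shift [0.0002 0.0019 0.1458] twist -0.0
```

{"api": "send_rows", "payload": {
  "motion": [
    [0, 0.0015, 0.04, 0, 0.01],
    [0, 0, 0.04, 0, 0.01],
    [0, 0, 0.03, 0, 0.01],
    [0, 0, 0.01, 0, 0.01],
    [0, 0, 0, 0, 0.01]
  ]
}}

```text
time_s: 11.25
ee_pos: [0.5442, 0.0757, 0.3164]
eef_rot: [-0.032, -3.141, 0.0]
force: [-0.0, -0.3, -1.9]
width: 0.18
grasp_force: 40.2
```

```bash
python3 - <<'E'
from h import *
go([.5436,.0753,.2904],88.86)
from plant import camera
o=[]
for n in("top","side"):
    c=camera(n);im=c["image"][...,::-1]
    o.append(cv2.resize(im[130:240,190:290] if n=="top" else im[120:230,180:280],(400,440),interpolation=cv2.INTER_CUBIC))
cv2.imwrite("pics/p1.png",np.hstack(o))
go([.5436,.0753,.2904],88.86)
E
```

```text
t 11.25 tcp [0.5442 0.0757 0.3164] yaw 88.8 down [-0. -0. -1.] w 0.18 gf 40.2 f [-0.  -0.3 -1.9] q7 1.36
shift [ 0.0006 -0.0004  0.026 ] twist -0.0
t 11.35 tcp [0.5446 0.076  0.3175] yaw 88.9 down [ 0.002  0.    -1.   ] w 0.176 gf 40.2 f [ 0.8 -0.1 -2.9] q7 1.36
shift [ 0.0011 -0.0007  0.0271] twist 0.0
```

View pics/p1.png

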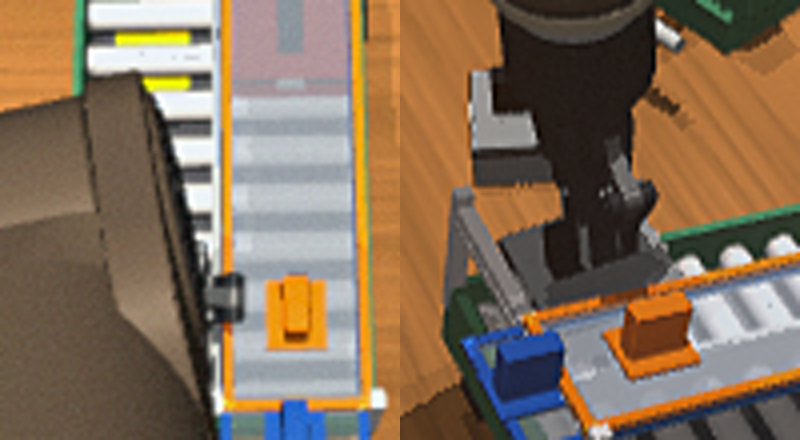

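Case B is level over the upper end of the lane, beside the orange door edge. I'll lower it gently with light grip so it pivots flat.

{"api": "send_rows", "payload": {
  "motion": [
    [0.0005, -0.0005, 0.008, 0, 0.01],
    [0, 0, 0.005, 0, 0.01],
    [0, 0, 0, 0, 0.01]
  ],
  "grip_force": 25
}}

```text
time_s: 11.72
ee_pos: [0.5434, 0.0757, 0.3028]
eef_rot: [-0.031, -3.141, 0.0]
force: [-0.1, -0.2, -4.4]
width: 0.176
grasp_force: 40.4
```

{"api": "send_rows", "payload": {
  "motion": [
    [0, 0, 0.004, 0, 0.01],
    [0, 0, 0, 0, 0.01]
  ],
  "grip_force": 20
}}

```text
time_s: 11.98
ee_pos: [0.5435, 0.0757, 0.2989]
eef_rot: [-0.031, -3.141, 0.0]
force: [0.3, 0.9, -3.0]
width: 0.178
grasp_force: 40.4
```

{"api": "send_rows", "payload": {
  "motion": [
    [0, 0, 0.004, 0, 0.01],
    [0, 0, 0, 0, 0.01]
  ]
}}

```text
time_s: 12.22
ee_pos: [0.5434, 0.0757, 0.2949]
eef_rot: [-0.031, -3.141, 0.0]
force: [-0.5, -1.0, -3.9]
width: 0.181
grasp_force: 40.4
```

{"api": "send_rows", "payload": {
  "motion": [
    [0, 0, 0.003, 0, 0.01],
    [0, 0, 0, 0, 0.01]
  ]
}}

```text
time_s: 12.48
ee_pos: [0.5448, 0.0755, 0.2938]
eef_rot: [0.031, 3.137, 0.001]
force: [0.4, -1.6, 8.7]
width: 0.18
grasp_force: 42.3
```

{"api": "send_rows", "payload": {
  "motion": [
    [0, 0, 0.003, 0, 0.01],
    [0, 0, 0, 0, 0.01]
  ]
}}

```text
time_s: 12.72
ee_pos: [0.5462, 0.0754, 0.2925]
eef_rot: [0.032, 3.133, 0.002]
force: [2.5, -2.5, 18.6]
width: 0.175
grasp_force: 44.3
```

{"api": "send_rows", "payload": {
  "motion": [
    [0, 0, 0.002, 0, 0.01],
    [0, 0, 0, 0, 0.01]
  ]
}}

```text
time_s: 12.98
ee_pos: [0.5471, 0.0754, 0.2914]
eef_rot: [0.032, 3.13, 0.003]
force: [4.1, -2.8, 24.7]
width: 0.179
grasp_force: 45.6
```

{"api": "send_rows", "payload": {
  "motion": [
    [0, 0, -0.001, 0, 0.0155]
  ],
  "grip_force": 20
}}

```text
time_s: 13.1
ee_pos: [0.5463, 0.0754, 0.2915]
eef_rot: [0.032, 3.132, 0.002]
force: [3.1, -1.7, 14.2]
width: 0.184
grasp_force: 23.0
```

```bash
python3 -c "
from h import *
go([.5436,.0753,.2904],88.86)"
```

```text
t 13.1 tcp [0.5463 0.0754 0.2915] yaw 88.8 down [ 0.009  0.001 -1.   ] w 0.184 gf 23.0 f [ 3.1 -1.7 14.2] q7 1.36
shift [ 0.0027 -0.0001  0.0011] twist -0.0
```

{"api": "send_rows", "payload": {
  "motion": [
    [0, 0, 0.002, 0, 0.0155],
    [0, 0, 0.001, 0, 0.0155],
    [0, 0, 0, 0, 0.0155]
  ]
}}

```text
time_s: 13.48
ee_pos: [0.5471, 0.0753, 0.2891]
eef_rot: [0.032, 3.13, 0.002]
force: [5.0, -2.9, 20.4]
width: 0.18
grasp_force: 24.5
```

```bash
python3 - <<'E'
from h import *
from plant import camera
c=camera("side")
cv2.imwrite("pics/p2.png",cv2.resize(c["image"][130:230,180:300,::-1],(720,600),interpolation=cv2.INTER_CUBIC))
go([.5436,.0753,.2904],88.86)
E
```

```text
t 13.53 tcp [0.5471 0.0753 0.2891] yaw 88.8 down [ 0.011  0.001 -1.   ] w 0.181 gf 24.5 f [ 4.7 -2.2 20.5] q7 1.36
shift [ 0.0035 -0.     -0.0014] twist -0.0
```

View pics/p2.png

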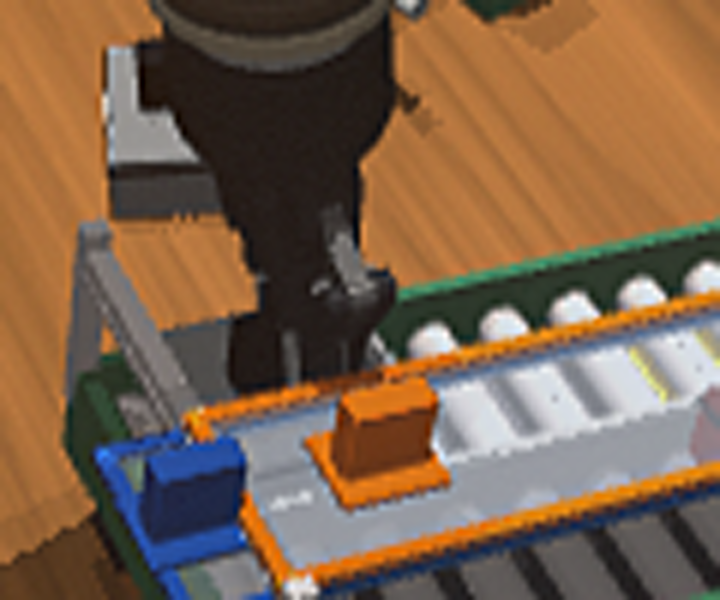

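{"api": "send_rows", "payload": {
  "motion": [
    [0.001, 0, 0.002, 0, 0.0158],
    [0.001, 0, 0.002, 0, 0.0158],
    [0, 0, 0, 0, 0.0158]
  ],
  "grip_force": 20
}}

```text
time_s: 13.9
ee_pos: [0.5449, 0.0753, 0.2847]
eef_rot: [0.032, 3.131, 0.002]
force: [4.2, -3.2, 17.1]
width: 0.185
grasp_force: 14.3
```

{"api": "send_rows", "payload": {
  "motion": [
    [0, 0, 0.002, 0, 0.0158],
    [0, 0, 0, 0, 0.0158]
  ]
}}

```text
time_s: 14.15
ee_pos: [0.546, 0.0752, 0.2841]
eef_rot: [0.033, 3.127, 0.003]
force: [5.4, -3.6, 27.2]
width: 0.181
grasp_force: 20.1
```

{"api": "send_rows", "payload": {
  "motion": [
    [0, 0, -0.003, 0, 0.0158],
    [0, 0, 0, 0, 0.02],
    [0, 0, 0, 0, 0.014],
    [0, 0, 0, 0, 0.014],
    [0, 0, 0, 0, 0.014]
  ],
  "grip_force": 20
}}

```text
time_s: 14.78
ee_pos: [0.5438, 0.0755, 0.2848]
eef_rot: [0.032, 3.134, 0.002]
force: [2.8, -1.9, 14.1]
width: 0.186
grasp_force: 29.3
```

```bash
python3 - <<'E'
from h import *
from plant import camera
go([.5436,.0753,.2904],88.86)
c=camera("side");s=load("side")
# case lid edges predicted, for flat case at several s, overlay
im=cv2.resize(c["image"][140:220,185:265,::-1],(800,800),interpolation=cv2.INTER_CUBIC)[100:700]
for col,flat in(((0,255,0),1),):
    P=np.array([fpt(F,-.08+a,.046+b,.036) for a,b in((-.04,-.038),(.04,-.038),(.04,.038),(-.04,.038))])
    uv=((proj(c,P)-[185,140]+.5)*10-[0,100]).astype(int);print(uv.tolist())
    for p in uv: cv2.circle(im,tuple(map(int,p)),5,col,1)
cv2.imwrite("pics/p3.png",im)
E
```

```text
t 14.78 tcp [0.5438 0.0755 0.2848] yaw 88.8 down [ 0.007  0.001 -1.   ] w 0.186 gf 29.3 f [ 2.8 -1.9 14.1] q7 1.36
shift [ 0.0002 -0.0001 -0.0056] twist -0.0
[[316, 586], [649, 508], [509, 284], [186, 352]]
```

View pics/p3.png

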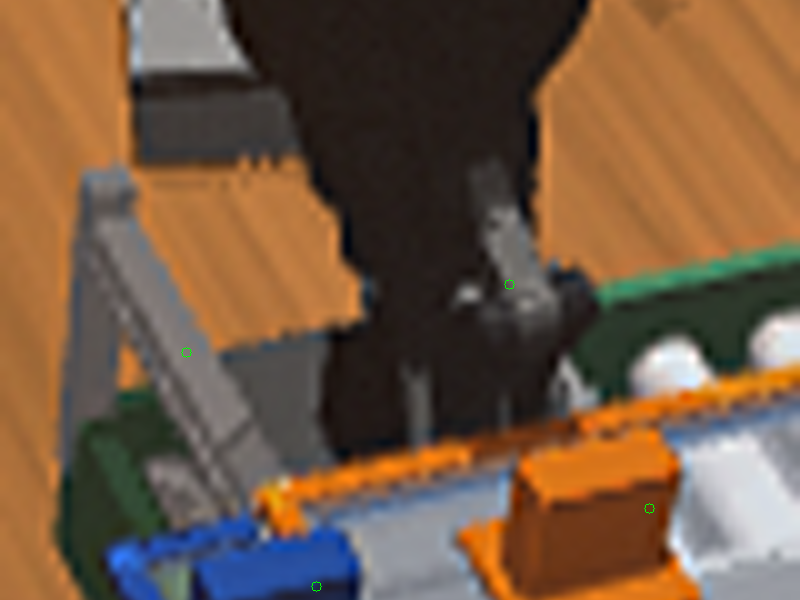

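The lid edge runs from (218,352) to about (360,325), parallel to the predicted flat lid, so the case lies flat and is held. Releasing.

{"api": "send_rows", "payload": {
  "motion": [
    [0, 0, -0.003, 0, 0.016],
    [0, 0, 0, 0, 0.036],
    [0, 0, 0, 0, 0.036],
    [0, 0, -0.03, 0, 0.036],
    [0, 0, -0.05, 0, 0.036]
  ]
}}

```text
time_s: 15.45
ee_pos: [0.5408, 0.0757, 0.3644]
eef_rot: [-0.03, -3.137, 0.002]
force: [0.7, 0.3, -0.2]
width: 0.419
grasp_force: 0.0
```

```bash
python3 - <<'E'
from h import *
from plant import camera
go([.60,.3080,.43],68.2)
o=[]
for n in("top","side"):
    c=camera(n);im=c["image"][...,::-1]
    o.append(cv2.resize(im[100:240,190:290] if n=="top" else im[120:260,180:350],(400,560) if n=="top" else (400,330),interpolation=cv2.INTER_CUBIC))
o[1]=cv2.copyMakeBorder(o[1],0,230,0,0,cv2.BORDER_CONSTANT)
cv2.imwrite("pics/r1.png",np.hstack(o))
E
```

```text
t 15.45 tcp [0.5408 0.0757 0.3644] yaw 88.9 down [-0.004 -0.001 -1.   ] w 0.419 gf 0.0 f [ 0.7  0.3 -0.2] q7 1.35
shift [ 0.0316  0.2375 -0.0662] twist 20.7
```

View pics/r1.png

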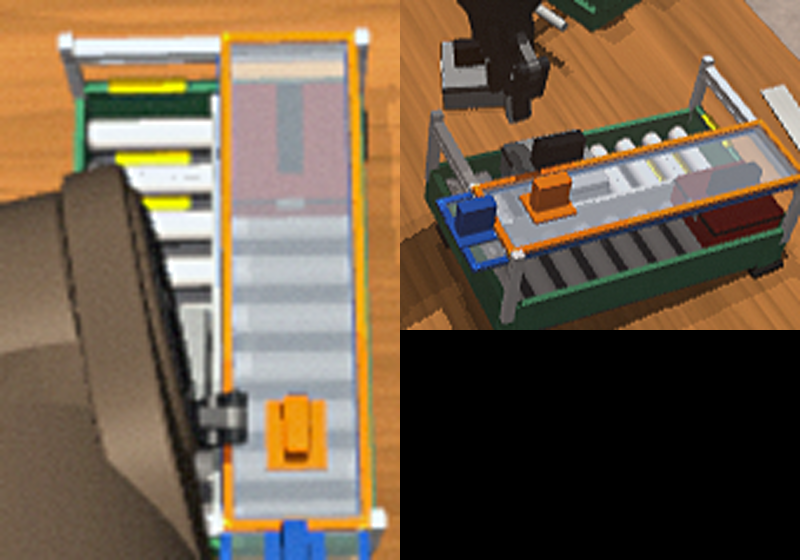

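The picture shows case B lying flat in the marked lane at its upper end, bar at (557,150) in the side part and front edge at (195,305) in the top part. It appears stalled. I'll measure the bar numerically.

```bash
cat >> h.py <<'E'
def bar_s(y=.046,lo=-.13,hi=.12,show=True):
    "slope position of the bar(s) in the marked lane, side camera, from dark pixels along the bar's upper side line"
    from plant import camera
    c=camera("side");g=c["image"].max(2).astype(np.float32)
    S=np.arange(lo-.03,hi+.03,.002)
    v=np.mean([cv2.remap(g,*[a.astype(np.float32).reshape(1,-1) for a in proj(c,np.array([fpt(F,s,y-.008,h) for s in S])).T],cv2.INTER_LINEAR)[0] for h in(.056,.06,.063)],0)
    d=v<60;runs=[];i=0
    while i<len(S):
        if d[i]:
            j=i
            while j+1<len(S) and d[j+1]: j+=1
            runs.append((round(S[i],3),round(S[j],3),"mark x",round((S[i]+S[j])/2-.105,3)));i=j
        i+=1
    print("dark",runs)
E
python3 - <<'E'
from h import *
from plant import sensors
bar_s()
E
```

```text
dark [(np.float64(-0.152), np.float64(-0.144), 'mark x', np.float64(-0.253)), (np.float64(-0.122), np.float64(-0.09), 'mark x', np.float64(-0.211)), (np.float64(-0.086), np.float64(-0.078), 'mark x', np.float64(-0.187)), (np.float64(-0.058), np.float64(-0.002), 'mark x', np.float64(-0.135)), (np.float64(0.012), np.float64(0.028), 'mark x', np.float64(-0.085)), (np.float64(0.044), np.float64(0.058), 'mark x', np.float64(-0.054)), (np.float64(0.074), np.float64(0.088), 'mark x', np.float64(-0.024)), (np.float64(0.102), np.float64(0.106), 'mark x', np.float64(-0.001)), (np.float64(0.12), np.float64(0.12), 'mark x', np.float64(0.015))]
```

{"api": "send_rows", "payload": {
  "motion": [
    [0, 0, -0.03, 0, 0.036],
    [0, 0, 0, 0, 0.036]
  ]
}}

```text
time_s: 15.85
ee_pos: [0.5418, 0.0758, 0.3959]
eef_rot: [0.031, 3.14, 0.001]
force: [-0.8, 0.2, -0.2]
width: 0.425
grasp_force: 0.0
```

```bash
python3 - <<'E'
from h import *
bar_s()
go([.5438,.0755,.2848],88.86)
E
```

```text
dark [(np.float64(-0.152), np.float64(-0.144), 'mark x', np.float64(-0.253)), (np.float64(-0.122), np.float64(-0.06), 'mark x', np.float64(-0.196)), (np.float64(-0.05), np.float64(-0.044), 'mark x', np.float64(-0.152)), (np.float64(-0.02), np.float64(0.036), 'mark x', np.float64(-0.097)), (np.float64(0.044), np.float64(0.058), 'mark x', np.float64(-0.054)), (np.float64(0.074), np.float64(0.088), 'mark x', np.float64(-0.024)), (np.float64(0.102), np.float64(0.106), 'mark x', np.float64(-0.001)), (np.float64(0.12), np.float64(0.12), 'mark x', np.float64(0.015))]
t 15.9 tcp [0.5415 0.0757 0.3948] yaw 88.9 down [-0.  0. -1.] w 0.423 gf 0.0 f [-0.2  0.1 -0.8] q7 1.35
shift [-0.0023 -0.0002  0.11  ] twist 0.0
```

It is rolling down by itself (run moved from -0.03 to +0.008). On to case A.

{"api": "send_rows", "payload": {
  "motion": [
    [0, 0, 0, 7, 0.05],
    [0, 0, 0, 7, 0.05],
    [0, 0, 0, 6.7, 0.05],
    [0.005, 0.0395, 0, 0, 0.05],
    [0.005, 0.0395, 0, 0, 0.05]
  ]
}}

```text
time_s: 16.52
ee_pos: [0.5615, 0.1533, 0.3935]
eef_rot: [-0.596, -3.082, 0.002]
force: [0.9, 0.7, -0.3]
width: 0.582
grasp_force: 0.0
```

{"api": "send_rows", "payload": {
  "motion": [
    [0.005, 0.0395, 0, 0, 0.05],
    [0.005, 0.0395, 0, 0, 0.05],
    [0.005, 0.0395, 0, 0, 0.05],
    [0.006, 0.0395, 0, 0, 0.05],
    [0, 0, 0, 0, 0.05]
  ]
}}

```text
time_s: 17.15
ee_pos: [0.5998, 0.3112, 0.3923]
eef_rot: [-0.586, -3.083, 0.001]
force: [0.4, -1.0, -0.4]
width: 0.583
grasp_force: 0.0
```

```bash
python3 - <<'E'
from h import *
bar_s()
go([.6008,.3080,.213],68.2)
E
```

```text
dark [(np.float64(-0.154), np.float64(-0.146), 'mark x', np.float64(-0.255)), (np.float64(-0.122), np.float64(-0.116), 'mark x', np.float64(-0.224)), (np.float64(-0.112), np.float64(-0.09), 'mark x', np.float64(-0.206)), (np.float64(-0.08), np.float64(-0.06), 'mark x', np.float64(-0.175)), (np.float64(-0.048), np.float64(-0.03), 'mark x', np.float64(-0.144)), (np.float64(-0.018), np.float64(-0.002), 'mark x', np.float64(-0.115)), (np.float64(0.012), np.float64(0.03), 'mark x', np.float64(-0.084)), (np.float64(0.048), np.float64(0.054), 'mark x', np.float64(-0.054)), (np.float64(0.078), np.float64(0.136), 'mark x', np.float64(0.002))]
t 17.2 tcp [0.6002 0.3088 0.3927] yaw 68.3 down [-0.003 -0.001 -1.   ] w 0.591 gf 0.0 f [ 0.4  0.1 -0.1] q7 0.7
shift [-1.200e-03 -1.000e-04  1.797e-01] twist 0.1
```

The first case is at the stop (bar at mark x ≈ 0). Descend on case A.

{"api": "send_rows", "payload": {
  "motion": [
    [0, 0, 0.05, 0, 0.05],
    [0, 0, 0.05, 0, 0.05],
    [0, 0, 0.05, 0, 0.05],
    [-0.001, 0, 0.027, 0, 0.05],
    [0, 0, 0, 0, 0.05]
  ]
}}

```text
time_s: 17.82
ee_pos: [0.6008, 0.3048, 0.2152]
eef_rot: [-0.596, -3.08, 0.007]
force: [0.4, -0.2, -0.6]
width: 0.589
grasp_force: 0.0
```

{"api": "send_rows", "payload": {
  "motion": [
    [0, 0, 0, 0, 0.02],
    [0, 0, 0, 0, 0.01],
    [0, 0, 0, 0, 0.01],
    [0, 0, 0, 0, 0.01]
  ],
  "grip_force": 30
}}

```text
time_s: 18.32
ee_pos: [0.6023, 0.3066, 0.2197]
eef_rot: [0.595, 3.083, 0.001]
force: [-1.9, -2.3, 7.6]
width: 0.173
grasp_force: 37.3
```

```bash
python3 - <<'E'
from h import *
go([.6008,.3080,.213],68.2)
from plant import camera
c=camera("top")
# first case in the lane: bar & stop offset compared with the red case (reference at the stop)
im=c["image"];np.save("top_now.npy",im)
a=cv2.resize(im[100:240,150:290,::-1],(600,600),interpolation=cv2.INTER_CUBIC)
cv2.imwrite("pics/r2.png",a)
E
```

```text
t 18.32 tcp [0.6023 0.3066 0.2197] yaw 68.2 down [ 0.002  0.001 -1.   ] w 0.173 gf 37.3 f [-1.9 -2.3  7.6] q7 0.71
shift [0.0019 0.0007 0.0067] twist -0.0
```

{"api": "send_rows", "payload": {
  "motion": [
    [0, 0, -0.02, 0, 0.01],
    [0, 0, -0.05, 0, 0.01],
    [0, 0, -0.05, 0, 0.01],
    [0, 0, -0.05, 0, 0.01],
    [0, 0, -0.045, 0, 0.01]
  ]
}}

```text
time_s: 19.0
ee_pos: [0.6013, 0.3069, 0.4366]
eef_rot: [0.594, 3.084, 0.002]
force: [0.7, -0.4, -4.0]
width: 0.179
grasp_force: 36.0
```

{"api": "send_rows", "payload": {
  "motion": [
    [0, 0, 0, -7, 0.01],
    [0, 0, 0, -7, 0.01],
    [0, 0, 0, -6.7, 0.01],
    [0, 0, 0, 0, 0.01]
  ]
}}

```text
time_s: 19.5
ee_pos: [0.6015, 0.3068, 0.4342]
eef_rot: [0.032, 3.141, 0.001]
force: [-0.5, 0.6, -2.9]
width: 0.174
grasp_force: 35.9
```

```bash
python3 - <<'E'
from h import *
p=fpt(F,-.08,.046,.0647)+[0,0,.155];print(p)
p[2]=.43;go(p,88.86)
t=load("top");g=np.load("top_now.npy").max(2).astype(np.float32)
S=np.arange(.02,.16,.002)
for y in(.046,):
    uv=proj(t,np.array([fpt(F,s,y,.066) for s in S]))
    v=cv2.remap(g,uv[:,:1].T.astype(np.float32),uv[:,1:].T.astype(np.float32),cv2.INTER_LINEAR)[0]
    print([(round(s,3),int(x)) for s,x in zip(S,v)])
Y=np.arange(.02,.075,.002);uv=proj(t,np.array([fpt(F,.105,y,.066) for y in Y]))
v=cv2.remap(g,uv[:,:1].T.astype(np.float32),uv[:,1:].T.astype(np.float32),cv2.INTER_LINEAR)[0];print([(round(s,3),int(x)) for s,x in zip(Y,v)])
E
```

```text
[0.54397724 0.07526238 0.29260892]
t 19.5 tcp [0.6015 0.3068 0.4342] yaw 88.8 down [ 0.     0.001 -1.   ] w 0.174 gf 35.9 f [-0.5  0.6 -2.9] q7 1.02
shift [ 0.0529 -0.2326  0.004 ] twist -0.0
[(np.float64(0.02), 250), (np.float64(0.022), 249), (np.float64(0.024), 216), (np.float64(0.026), 154), (np.float64(0.028), 106), (np.float64(0.03), 97), (np.float64(0.032), 79), (np.float64(0.034), 64), (np.float64(0.036), 75), (np.float64(0.038), 168), (np.float64(0.04), 218), (np.float64(0.042), 241), (np.float64(0.044), 248), (np.float64(0.046), 252), (np.float64(0.048), 254), (np.float64(0.05), 196), (np.float64(0.052), 119), (np.float64(0.054), 63), (np.float64(0.056), 79), (np.float64(0.058), 80), (np.float64(0.06), 104), (np.float64(0.062), 156), (np.float64(0.064), 191), (np.float64(0.066), 192), (np.float64(0.068), 189), (np.float64(0.07), 188), (np.float64(0.072), 187), (np.float64(0.074), 191), (np.float64(0.076), 192), (np.float64(0.078), 172), (np.float64(0.08), 90), (np.float64(0.082), 36), (np.float64(0.084), 16), (np.float64(0.086), 15), (np.float64(0.088), 17), (np.float64(0.09
[... 873 characters left out ...]
0.02), 180), (np.float64(0.022), 183), (np.float64(0.024), 185), (np.float64(0.026), 185), (np.float64(0.028), 185), (np.float64(0.03), 184), (np.float64(0.032), 181), (np.float64(0.034), 166), (np.float64(0.036), 169), (np.float64(0.038), 116), (np.float64(0.04), 55), (np.float64(0.042), 33), (np.float64(0.044), 36), (np.float64(0.046), 36), (np.float64(0.048), 38), (np.float64(0.05), 36), (np.float64(0.052), 34), (np.float64(0.054), 43), (np.float64(0.056), 95), (np.float64(0.058), 162), (np.float64(0.06), 191), (np.float64(0.062), 191), (np.float64(0.064), 187), (np.float64(0.066), 185), (np.float64(0.068), 188), (np.float64(0.07), 189), (np.float64(0.072), 187), (np.float64(0.074), 184)]
```

The first case is at the stop: its bar's lower edge lines up with the red case's. I'll bring case A over the lane.

{"api": "send_rows", "payload": {
  "motion": [
    [0.0088, -0.0388, 0, 0, 0.01],
    [0.0088, -0.0388, 0, 0, 0.01],
    [0.0088, -0.0388, 0, 0, 0.01],
    [0.0088, -0.0388, 0, 0, 0.01],
    [0.0088, -0.0388, 0, 0, 0.01]
  ]
}}

```text
time_s: 20.12
ee_pos: [0.5534, 0.1125, 0.4339]
eef_rot: [0.036, 3.141, 0.001]
force: [0.2, -0.8, -2.5]
width: 0.176
grasp_force: 35.9
```

{"api": "send_rows", "payload": {
  "motion": [
    [0.0088, -0.0386, 0, 0, 0.01],
    [0, 0, 0, 0, 0.01],
    [0, 0, 0, 0, 0.01],
    [0, 0, 0, 0, 0.01]
  ]
}}

```text
time_s: 20.62
ee_pos: [0.5445, 0.0766, 0.4334]
eef_rot: [0.03, 3.141, 0.001]
force: [0.4, -0.8, -3.6]
width: 0.177
grasp_force: 35.9
```

```bash
python3 -c "
from h import *
go([.5440,.0760,.305],88.86)"
```

```text
t 20.62 tcp [0.5445 0.0766 0.4334] yaw 88.9 down [ 0.     0.001 -1.   ] w 0.177 gf 35.9 f [ 0.4 -0.8 -3.6] q7 1.35
shift [ 0.0005 -0.0007  0.1284] twist 0.1
```

{"api": "send_rows", "payload": {
  "motion": [
    [0.0005, -0.0007, 0.045, 0, 0.01],
    [0, 0, 0.045, 0, 0.01],
    [0, 0, 0.028, 0, 0.01],
    [0, 0, 0.01, 0, 0.01],
    [0, 0, 0, 0, 0.01]
  ]
}}

```text
time_s: 21.25
ee_pos: [0.5442, 0.0752, 0.3052]
eef_rot: [-0.03, -3.141, -0.0]
force: [0.2, 0.2, -2.6]
width: 0.177
grasp_force: 35.8
```

{"api": "send_rows", "payload": {
  "motion": [
    [0, 0, 0.005, 0, 0.01],
    [0, 0, 0.004, 0, 0.01],
    [0, 0, 0, 0, 0.01]
  ]
}}

```text
time_s: 21.62
ee_pos: [0.5442, 0.0747, 0.2968]
eef_rot: [0.031, 3.14, 0.001]
force: [0.1, 0.1, -2.0]
width: 0.179
grasp_force: 36.1
```

{"api": "send_rows", "payload": {
  "motion": [
    [0, 0, 0.003, 0, 0.0155],
    [0, 0, 0, 0, 0.0155]
  ],
  "grip_force": 20
}}

```text
time_s: 21.88
ee_pos: [0.5453, 0.0745, 0.295]
eef_rot: [0.032, 3.137, 0.001]
force: [1.2, -1.0, 8.2]
width: 0.183
grasp_force: 20.5
```

{"api": "send_rows", "payload": {
  "motion": [
    [0, 0, 0.003, 0, 0.0157],
    [0.001, 0, 0.002, 0, 0.0157],
    [0, 0, 0, 0, 0.0157]
  ]
}}

```text
time_s: 22.25
ee_pos: [0.5456, 0.0745, 0.2911]
eef_rot: [0.032, 3.133, 0.002]
force: [3.5, -0.3, 13.3]
width: 0.182
grasp_force: 14.1
```

{"api": "send_rows", "payload": {
  "motion": [
    [0.001, 0, 0.002, 0, 0.0158],
    [0, 0, 0.002, 0, 0.0158],
    [0, 0, 0, 0, 0.0158]
  ]
}}

```text
time_s: 22.62
ee_pos: [0.5446, 0.0744, 0.2872]
eef_rot: [0.032, 3.133, 0.002]
force: [3.3, -1.5, 15.3]
width: 0.19
grasp_force: 11.2
```

{"api": "send_rows", "payload": {
  "motion": [
    [0, 0, 0.002, 0, 0.0158],
    [0, 0, 0, 0, 0.0158]
  ]
}}

```text
time_s: 22.88
ee_pos: [0.5447, 0.0744, 0.2854]
eef_rot: [0.032, 3.132, 0.002]
force: [4.1, -2.2, 16.0]
width: 0.186
grasp_force: 11.9
```

{"api": "send_rows", "payload": {
  "motion": [
    [0, 0, -0.002, 0, 0.0158],
    [0, 0, 0, 0, 0.02],
    [0, 0, 0, 0, 0.014],
    [0, 0, 0, 0, 0.014],
    [0, 0, 0, 0, 0.014]
  ]
}}

```text
time_s: 23.5
ee_pos: [0.5428, 0.0746, 0.2852]
eef_rot: [0.031, 3.139, 0.001]
force: [1.0, -1.6, 8.7]
width: 0.184
grasp_force: 30.7
```

```bash
python3 - <<'E'
from h import *
from plant import camera
go([.5440,.0760,.305],88.86)
c=camera("side")
cv2.imwrite("pics/p4.png",cv2.resize(c["image"][140:220,185:265,::-1],(800,800),interpolation=cv2.INTER_CUBIC)[100:700])
E
```

```text
t 23.5 tcp [0.5428 0.0746 0.2852] yaw 88.9 down [ 0.003  0.    -1.   ] w 0.184 gf 30.7 f [ 1.  -1.6  8.7] q7 1.36
shift [-0.0013  0.0014 -0.0198] twist 0.0
```

View pics/p4.png

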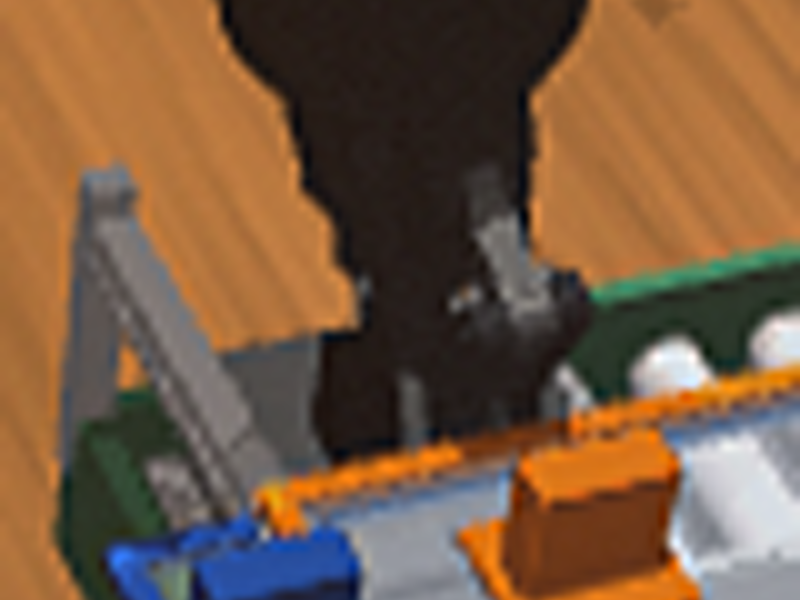

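This looks the same as the first placing: lid edge from (215,352) to (355,328), flat. Releasing.

{"api": "send_rows", "payload": {
  "motion": [
    [0, 0, -0.002, 0, 0.016],
    [0, 0, 0, 0, 0.036],
    [0, 0, 0, 0, 0.036],
    [0, 0, -0.03, 0, 0.036],
    [0, 0, -0.05, 0, 0.036]
  ]
}}

```text
time_s: 24.18
ee_pos: [0.5412, 0.0746, 0.3654]
eef_rot: [-0.031, -3.137, 0.002]
force: [2.1, 0.7, 0.7]
width: 0.421
grasp_force: 0.0
```

{"api": "send_rows", "payload": {
  "motion": [
    [0, 0.02, -0.03, 0, 0.036],
    [0, 0.04, 0, 0, 0.036],
    [0, 0.04, 0, 0, 0.036],
    [0, 0.04, 0, 0, 0.036],
    [0, 0.04, 0, 0, 0.036]
  ]
}}

```text
time_s: 24.8
ee_pos: [0.5452, 0.2558, 0.3959]
eef_rot: [-0.031, -3.141, 0.001]
force: [-0.7, -0.1, -0.5]
width: 0.427
grasp_force: 0.0
```

{"api": "send_rows", "payload": {
  "motion": [
    [0, 0.03, 0, 0, 0.036],
    [0, 0, 0, 0, 0.036],
    [0, 0, 0, 0, 0.036],
    [0, 0, 0, 0, 0.036],
    [0, 0, 0, 0, 0.036]
  ]
}}

```text
time_s: 25.42
ee_pos: [0.5463, 0.2837, 0.3963]
eef_rot: [0.033, 3.141, -0.0]
force: [-0.1, 0.1, 0.1]
width: 0.424
grasp_force: 0.0
```

```bash
cat >> h.py <<'E'
def bars():
    "bar top runs (my s) along the marked lane's centre line in the top view; bars are < 60"
    from plant import camera
    t=camera("top");np.savez("top_last.npz",**t);g=t["image"].max(2).astype(np.float32);S=np.arange(-.14,.16,.001)
    uv=proj(t,np.array([fpt(F,s,.047,.066) for s in S])).astype(np.float32)
    d=cv2.remap(g,uv[:,:1].T.copy(),uv[:,1:].T.copy(),cv2.INTER_LINEAR)[0]<55
    e=np.flatnonzero(np.diff(np.r_[0,d,0]));print([(round(S[a],3),round(S[b-1],3)) for a,b in zip(e[::2],e[1::2]) if b-a>8])
E
python3 -c "
from h import *
go([.5440,.0760,.305],88.86)
bars()"
```

```text
t 25.43 tcp [0.5463 0.2837 0.3963] yaw 88.8 down [ 0. -0. -1.] w 0.424 gf 0.0 f [-0.1  0.1  0.1] q7 1.0
shift [-0.0018 -0.2077  0.0914] twist -0.1
[(np.float64(0.004), np.float64(0.057)), (np.float64(0.081), np.float64(0.138))]
```

{"api": "send_rows", "payload": {
  "motion": [
    [0, 0, 0, 0, 0.036],
    [0, 0, 0, 0, 0.036],
    [0, 0, 0, 0, 0.036],
    [0, 0, 0, 0, 0.036]
  ]
}}

```text
time_s: 25.98
ee_pos: [0.5461, 0.2847, 0.3962]
eef_rot: [0.031, 3.141, 0.0]
force: [-0.6, 0.4, -1.6]
width: 0.416
grasp_force: 0.0
```

```bash
python3 - <<'E'
from h import *
bars()
# red case / bystanders unchanged? difference with the first top image near bottle and bushing
a=load("top")["image"].astype(int);b=load("top_last")["image"].astype(int)
for n,(u,v) in dict(bottle=(125,250),bushing=(376,190)).items():
    print(n,np.abs(a-b)[v-14:v+14,u-14:u+14].mean().round(1))
# lateral bar centre of both
t=load("top_last");g=b.max(2).astype(np.float32)
for s in(.035,.115):
    Y=np.arange(.025,.07,.001);uv=proj(t,np.array([fpt(F,s,y,.066) for y in Y])).astype(np.float32)
    d=Y[cv2.remap(g,uv[:,:1].T.copy(),uv[:,1:].T.copy(),cv2.INTER_LINEAR)[0]<80];print(s,d.min().round(3),d.max().round(3))
E
```

```text
[(np.float64(0.003), np.float64(0.057)), (np.float64(0.082), np.float64(0.138))]
bottle 11.5
bushing 6.2
0.035 0.038 0.054
0.115 0.039 0.055
```

```bash
python3 -c "
from plant import ticket
print(ticket.job_done())"
```

```text
the job is handed in; nothing more can be done
None
```

I handed the job in at about 26 s: the left door is slid aside, and both grey cases lie in the marked lane, one at the stop and the other up against it. The last camera check showed them at rest; the hand-in gave no verdict, and I did not measure the red case or the bystanders at the end.

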